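Pivot a loaf mould a quarter turn in its jig and shut the keeper bar

ROBOT

A 6-joint arm with a two-finger parallel gripper is mounted at the origin on the work surface; the furniture and walls round the work are solid. World frame = base frame: x ahead of the robot, y to its left, z up, the work surface at z = 0. Lengths are in m, angles in degrees, forces in N, time in s.
With the tool pointing down it reaches from about 0.4 to 0.825 m from the base axis. Payload 7 kg.
Tool frame: the origin (TCP) lies between the finger pads; the fingertips stand 25 mm ahead of it and the grasp point (between the pads) lies 6 mm ahead of it; z points along the fingers, y is the line along which they close (so a half turn about z gives the same grasp; the last joint's range is limited). The gripper opens to 88 mm and grips with 3 to 60 N. Pads are 19 mm wide; open, the fingers measure 130 mm over their backs; the gripper's body (78 mm by 193 mm) begins 47 mm behind the grasp point.
Start: joints at [-50.472, 20.546, 0.682, 0, -70.136, -16.507], TCP at [0.264, -0.621, 0.252] pointing down, gripper open.
Joint ranges: [-176.03, 176.03], [-82.01, 121.73], [-58.28, 71.71], [-173.87, 95.51], [-174.79, -0.11], [-173.66, 173.66]. Speed limits (degrees/s): [136.94, 136.94, 172.46, 180, 180, 180].

INTERFACE

Orientations are given as [roll, pitch, yaw] about the fixed x, y, z axes, in that order (R = Rz(yaw) Ry(pitch) Rx(roll)).
In Python, from plant import r gives the robot as it stands.
- The arm moves only by the shell command python3 -m crank 'ROWS' [FORCE]. ROWS is JSON, a list of rows, each a list of 3 entries, a list of its own where there are three numbers: the turn, a rotation vector about the tool's x, y, z in degrees, then the shift along the tool's x, y, z in cm, then the closure, from -1 (fully open) to 1 (shut). In form: [[[wx, wy, wz], [dx, dy, dz], fingers], ...]. A call has 1 to 8 rows; each row shifts and turns the commanded pose from where the row before left it, along the tool's axes as they then stand; what a row does not reach is not made up. A row lasts 1/10 s, in which the tool goes at most 50 mm and 8.59 degrees, less where a joint would pass 70% of its speed; a pose out of reach is approached as far as the arm can. A call with a gripper value outside its range is refused whole. The fingers move at their own pace and stop on an object; FORCE is the grip in N (left out, the last holds). Time passes only in rows, so rows that do not move let the fingers close. It gives the time, the measured TCP pose, the force, the opening and the grip force at its end, in the units of the state.
- r.get_state(): the state, without advancing time (a new reading comes with each control period).
- r.capture(name): name is "scene" or "top" or "wrist"; returns a dict with "color" (384x512x3 uint8, red, green, blue), "range_z" (384x512 float32, m along the optical axis (not along the pixel's ray), 0 where there is no reading), "intrinsics" (3x3 intrinsics, pixels), "world_from_camera" (4x4, takes a point from camera to world coordinates); the wrist camera has in their place "hand_eye" (4x4, takes a point from camera to tool coordinates, whose origin is the TCP and whose axes are the flange's). Camera axes: x right, y down, z forward; pixel columns grow to the right and rows downward; lengths in m; the calibration is good to about 2 mm. The wrist camera is an equidistant fisheye: a pixel r from the principal point sees the ray r / f radians off the axis. A picture is of the moment at which its call begins: read the wrist's pose just before it.
- r.close_job(): hands the job in; it is judged then, once.
The state is a dict: "time_s": time; "joints": joint angles; "qd": joint speeds; "joint_torque": joint torques, N m; "tcp_pos": TCP position; "eef_rot": TCP orientation; "contact_force": force on the tool from outside, world axes, zero at the start; "moment": the same for the moment, N m; "gripper_width": finger opening in m; "gripper_force": force on a finger pad.
Only numpy, scipy, OpenCV 4.12 (cv2) and the standard library are available. Lean on these libraries where they do the work, as an engineer would, in place of code of your own. Each camera call takes 0.05 s, during which the arm holds its last target. There are 200 camera calls.

TASK

Swing the lilac loaf mould a quarter turn on the plywood jig, about the corner that sits in the blue swivel shoe, by pushing its opposite corner round until its long side lies against the wooden side stop; do not lift the mould and do not let its corner come out of the shoe. Then swing the red-knobbed keeper bar down over the mould, fully home in its spring detent. Leave the soap slice and the two jars where they are.

Things in the scene. Friction and masses are not known exactly. Their poses are not given: they have to be found in the camera images.
- jig: Fixed plywood deck on legs, top 57 mm above the table. Origin on the table below the blue shoe's pivot; z up, x away from the robot (turned some 0.2 rad clockwise from above). Deck: x -250 to +30, y -112 to +125 mm, and where x is over -135 mm as far as y +240 mm; the mould may overhang. Wooden side stop 45 mm high on it, x -200 to -50 mm, face at y -91.5 mm. A power strip 40 mm high is near.
- mould: Lilac loaf mould in a wooden box 82 x 216 mm (its x, y), 54 mm high, 0.5 kg; origin at the centre of its underside. Lilac rim stands out 8 mm at the sides, 5.5 mm at the ends, 57 to 66 mm above the underside: upright fingers meet the rim first. Starts with axes near parallel to the jig's; home is a quarter turn counterclockwise from above: mould y along the jig's -x, one end toward the robot.
- mould_heel (a point): Corner of the wooden box that sits in the shoe (mould x +41, y -108 mm), at the underside. At the start it may stand up to 18 mm clear of the shoe's inner corner; pushing the far end toward the shoe seats it.
- mould_toe (a point): Opposite corner of the wooden box (mould x -41, y +108 mm), at the underside: the corner to push round. Pushing on the mould's end face beside this corner, along an arc about the shoe's pivot, presses the heel into the shoe and needs only some newtons.
- shoe_corner (a point): Inner corner of the blue shoe, at deck height: an L of two steel walls 48 mm long, 5 mm thick and 45 mm high which hugs the heel's two faces from outside. 8 mm from the pivot in x and in y.
- shoe (a joint): Angle of the shoe about its upright pivot: 0 at the start, grows counterclockwise to 1.57 when the mould is home (stop at 1.60); turns freely.
- home_heel (a point): Where the mould's heel corner must finish (jig x -8, y -8 mm, on the deck).
- home_toe (a point): Where the mould's toe corner must finish (jig x -224, y -90 mm, on the deck).
- keeper (a joint): Angle of the keeper bar about its level hinge, which runs along the jig's x: 0 shut (bar level along the jig's +y, over the mould), 1.57 upright. Starts at 1.15 to 1.5. It stays where it is left; two sprung noses resist lightly near 0.15 to 0.3 rad and hold it once shut. A few newtons down on the rod near the knob shut it against a stop.
- keeper_hinge (a point): On the keeper's hinge line, at jig x -100, y -137 mm, 133 mm above the table.
- keeper_knob (a point): Centre of the red ball, 26 mm across, at the free end of the keeper: a steel rod 12 mm thick, 157 mm from hinge to ball centre. Shut, the rod's underside clears the mould's rim by 4 mm.
- soap_slice_mid (a point): Bystander: lilac soap slice 25 x 67 x 57 mm standing on the table; point 25 mm up in its middle.
- pigment_jar_mid (a point): Bystander: white jar with a red band, 68 mm across, 56 mm high; point 25 mm up in its middle.
- white_jar_mid (a point): Bystander: low plain white jar, 83 mm across, 50 mm high; point 25 mm up in its middle.

How it is judged:
By the outcome, as a careful person would: the job done as asked, in the order asked, and still so for the second after the job is handed in, with the robot touching nothing.
It also fails if it takes over 61 s, if anything falls off the work surface, if the arm or the gripper's body presses on something with over 40 N, if the wrist force passes 120 N, or if a joint passes its speed limit or range.

## Working session

There is one attempt and no reset: what is moved stays moved. The work goes in short steps, Python scripts to look and compute and a shell command to move; the robot and the scene stay as the last step left them, time stands still between calls to the robot, and variables do not carry over. Pictures are saved under pics/ and viewed, at most 13 in all, crops included, and the job is handed in when it is done.

```bash
ls; mkdir -p pics; python3 - <<'E'
from plant import r
import cv2,numpy as np
s=r.get_state(); print(s)
for n in("scene","top"):
    c=r.capture(n); np.savez(f"{n}0.npz",**c)
    cv2.imwrite(f"pics/{n}0.png",c["color"][...,::-1]); print(n,c["intrinsics"].tolist(),np.round(c["world_from_camera"],3).tolist())
a=cv2.imread("pics/scene0.png");b=cv2.imread("pics/top0.png")
E
```

```text
pics
{'time_s': 0.0, 'joints': array([-5.04703261e+01,  2.05904493e+01,  6.36364265e-01, -1.97838449e-02,
       -7.01361725e+01, -1.65067912e+01]), 'qd': array([-0.07652342,  0.00729858, -0.02759391,  0.03431234,  0.13266599,
       -0.05686915]), 'joint_torque': array([-8.76370486e-04, -5.82722104e+01,  2.93055940e+01,  6.99725971e+00,
        6.77786578e-03, -1.56229330e-04]), 'tcp_pos': array([ 0.26380479, -0.62084914,  0.25065452]), 'eef_rot': array([ 1.79908178e+02, -7.81535311e-03, -1.56983848e+02]), 'contact_force': array([-0.38417609,  0.65821481,  0.783788  ]), 'moment': array([ 0.02731024, -0.01333403,  0.0793164 ]), 'gripper_force': 0.0, 'gripper_width': 0.08751852224543553}
scene [[390.9057948776451, 0.0, 252.20350892462676], [0.0, 390.9057948776451, 194.84634526398258], [0.0, 0.0, 1.0]] [[0.64, -0.373, 0.671, -0.139], [-0.768, -0.296, 0.568, -0.864], [-0.014, -0.879, -0.476, 0.592], [0.0, 0.0, 0.0, 1.0]]
top [[361.5259455669672, 0.0, 255.87541812324716], [0.0, 361.5259455669672, 192.0141377155764], [0.0, 0.0, 1.0]] [[-0.017, -0.998, 0.061, 0.446], [-1.0, 0.016, -0.014, -0.282], [0.013, -0.062, -0.998, 1.185], [0.0, 0.0, 0.0, 1.0]]
```

View pics/scene0.png

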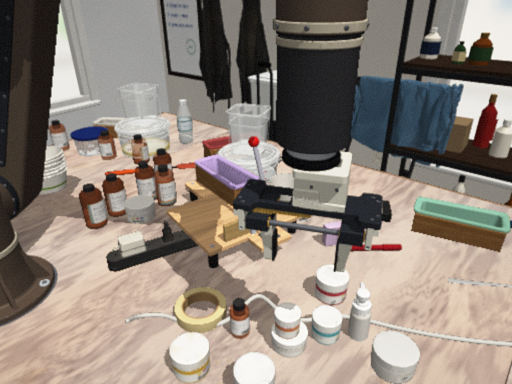

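View pics/top0.png

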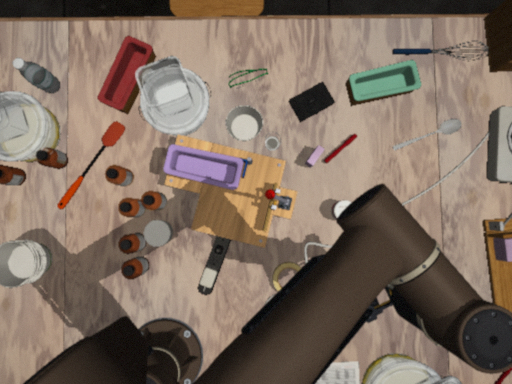

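The scene view shows the mould at about (228,172) and the keeper knob at (253,141). The top view shows the mould at (203,167), the blue shoe at (246,163), the knob at (270,194), the soap slice at (315,156), the low jar at (243,124), the pigment jar at (343,210) and the power strip at (213,265).

```bash
cat > h.py <<'E'
import numpy as np,cv2
def load(f): return dict(np.load(f))
def ray(c,uv):
    K=c["intrinsics"];T=c["world_from_camera"]
    uv=np.atleast_2d(np.asarray(uv,float))
    d=np.c_[(uv[:,0]-K[0,2])/K[0,0],(uv[:,1]-K[1,2])/K[1,1],np.ones(len(uv))]@T[:3,:3].T
    return T[:3,3],d
def onz(c,uv,z):
    o,d=ray(c,uv); return o+d*((z-o[2])/d[:,2])[:,None]
def two(c1,u1,c2,u2):
    o1,d1=ray(c1,u1);o2,d2=ray(c2,u2);d1=d1[0];d2=d2[0]
    t=np.linalg.lstsq(np.c_[d1,-d2],o2-o1,rcond=None)[0]
    p,q=o1+t[0]*d1,o2+t[1]*d2
    return (p+q)/2,np.linalg.norm(p-q)
def mask(c,lo,hi):
    return cv2.inRange(cv2.cvtColor(c["color"],cv2.COLOR_RGB2HSV),lo,hi)
def blobs(m,amin=8):
    n,l,s,ce=cv2.connectedComponentsWithStats(m)
    return [(i,s[i].tolist(),ce[i].round(1).tolist()) for i in range(1,n) if s[i,4]>=amin],l
E
python3 - <<'E'
from h import *
t=load("top0.npz");s=load("scene0.npz")
m=mask(t,(118,40,60),(150,255,255)); b,l=blobs(m,30); print("lilac",b)
i=max((x for x in b if x[2][0]<300 and x[2][1]>130 and x[2][1]<200),key=lambda x:x[1][4])[0]
pts=np.argwhere(l==i)[:,::-1].astype(np.float32)
W=onz(t,pts,0.123)
rc=cv2.minAreaRect((W[:,:2]*1000).astype(np.float32)); print("rim",rc,cv2.boxPoints(rc).round(1).tolist())
for n,c in(("t",t),("s",s)):
    print(n,"blue",blobs(mask(c,(100,110,50),(117,255,255)),5)[0])
    mr=mask(c,(0,150,90),(6,255,255))|mask(c,(174,150,90),(180,255,255)); print(n,"red",blobs(mr,10)[0])
for n,c,x,y,w,h,k in(("t",t,150,95,180,180,3.3),("s",s,100,120,260,160,3)):
    cv2.imwrite(f"pics/{n}z.png",cv2.resize(c["color"][y:y+h,x:x+w,::-1],None,fx=k,fy=k,interpolation=cv2.INTER_CUBIC))
# deck top pixels by depth
P=[]
v,u=np.mgrid[0:384,0:512]; z=t["range_z"]
K=t["intrinsics"];T=t["world_from_camera"]
X=np.stack([(u-K[0,2])/K[0,0]*z,(v-K[1,2])/K[1,1]*z,z],-1)@T[:3,:3].T+T[:3,3]
np.save("topX.npy",X)
for p in [(215,215),(203,167),(270,194),(246,162),(290,202),(213,265),(243,124),(315,156),(343,210),(272,144)]: print(p,X[p[1],p[0]].round(3))
E
```

```text
lilac [(1, [163, 144, 81, 45, 2319], [203.3, 166.1])]
rim ((589.49853515625, -140.6429443359375), (226.67384338378906, 93.79039001464844), 77.03351593017578) [[518.4000244140625, -240.60000610351562], [609.7999877929688, -261.6000061035156], [660.5999755859375, -40.70000076293945], [569.2000122070312, -19.700000762939453]]
t blue [(1, [394, 49, 37, 5, 129], [412.4, 50.7]), (2, [243, 160, 5, 17, 29], [244.8, 166.0])]
t red [(1, [98, 37, 54, 73, 1394], [124.5, 74.5]), (2, [102, 122, 23, 24, 305], [112.1, 134.4]), (3, [325, 135, 32, 27, 141], [340.3, 148.0]), (4, [265, 189, 10, 10, 74], [269.8, 193.8]), (5, [507, 368, 5, 7, 14], [508.9, 370.7]), (6, [500, 375, 6, 9, 12], [502.5, 378.7])]
s blue [(1, [351, 77, 43, 74, 1263], [372.7, 109.7]), (3, [393, 81, 61, 65, 1411], [421.5, 110.2]), (5, [457, 85, 5, 10, 21], [459.0, 89.0]), (10, [456, 93, 2, 4, 5], [456.6, 94.2]), (28, [446, 111, 5, 6, 11], [447.4, 113.2]), (35, [71, 127, 36, 14, 334], [87.1, 133.1]), (39, [446, 131, 3, 5, 6], [447.3, 133.0]), (46, [393, 136, 5, 4, 9], [395.6, 137.3]), (49, [444, 136, 4, 6, 9], [445.7, 138.1]), (50, 
[... 389 characters left out ...]
510, 221, 2, 5, 7], [510.7, 222.6])]
s red [(1, [481, 103, 16, 45, 316], [489.7, 125.3]), (3, [203, 137, 25, 12, 152], [215.9, 143.0]), (4, [249, 137, 10, 10, 78], [253.4, 141.1]), (5, [177, 163, 18, 6, 75], [185.9, 165.6]), (11, [352, 245, 12, 6, 50], [357.4, 247.5]), (12, [371, 245, 30, 5, 140], [386.1, 247.0]), (13, [319, 289, 18, 7, 25], [328.3, 293.3])]
(215, 215) [ 0.446 -0.169  0.058]
(203, 167) [ 0.595 -0.134  0.068]
(270, 194) [ 0.495 -0.329  0.294]
(246, 162) [ 0.603 -0.268  0.106]
(290, 202) [ 0.482 -0.403  0.059]
(213, 265) [ 0.289 -0.159  0.037]
(243, 124) [ 0.746 -0.259  0.001]
(315, 156) [ 0.626 -0.486  0.056]
(343, 210) [ 0.451 -0.438  0.571]
(272, 144) [ 0.674 -0.353  0.018]
```

View pics/tz.png

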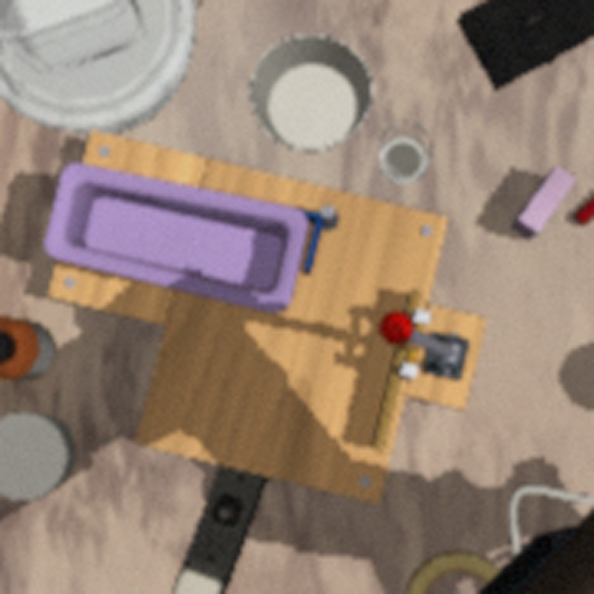

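View pics/sz.png

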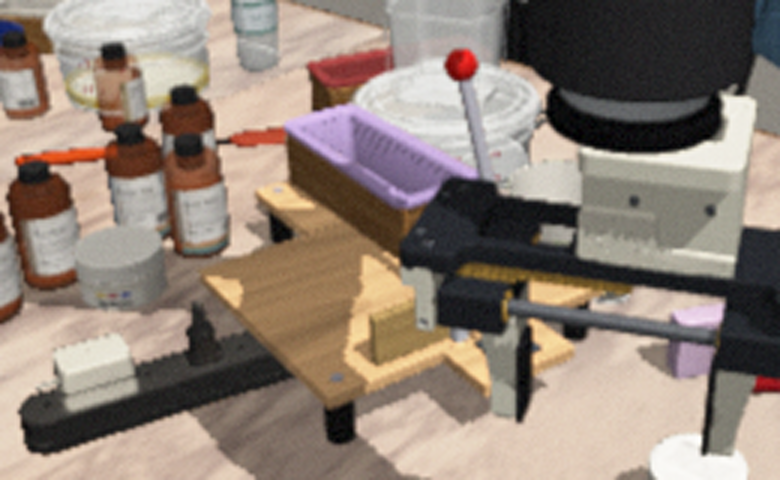

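The zooms show the rim corners (55,235), (65,170), (310,215), (285,310), the blue wall (325,212)-(308,270), the deck corners (443,213), (378,500), (137,440), (92,133), and the knob (397,327). A brown bottle stands left of the toe end at (5,345).

```bash
python3 - <<'E'
from h import *
from scipy.spatial.transform import Rotation as Ro
t=load("top0.npz");s=load("scene0.npz"); X=np.load("topX.npy")
z2=lambda p:(150+(np.array(p)+.5)/3.3-.5, )[0]+np.array([0,-55])
px=np.array([z2(p) for p in [(443,213),(378,500),(137,440),(92,133),(50,297)]])
W=onz(t,px,0.057)[:,:2]*1000
J=np.array([(30,-112),(-250,-112),(-250,125),(30,240),(-135,240)],float)
cj,cw=J.mean(0),W.mean(0); U,S,Vt=np.linalg.svd((J-cj).T@(W-cw)); R=(U@Vt).T
o=cw-R@cj; yaw=np.degrees(np.arctan2(R[1,0],R[0,0])); print("jig origin",o,"yaw",yaw,"res",(W-(J@R.T+o)).round(1).tolist())
toJ=lambda w:(np.asarray(w)[...,:2]*1000-o)@R
bl=z2((325,212)),z2((308,270)); print("blue",toJ(onz(t,bl,0.102)).round(1).tolist())
rim=np.array([[.5184,-.2406],[.6098,-.2616],[.6606,-.0407],[.5692,-.0197]]); print("rim J",toJ(rim).round(1).tolist())
k,g=two(t,(269.8,193.8),s,(253.4,141.1)); kj=toJ(k); print("knob",k.round(4),"gap",g,"J",kj, "ang",np.arctan2(k[2]*1000-133,kj[1]+137), "len",np.hypot(k[2]*1000-133,kj[1]+137))
np.savez("jig.npz",o=o,R=R,yaw=yaw)
# tall things, jig grid
P=toJ(X); ok=(t["range_z"]>0)&(X[...,2]<.45)
for a in range(-340,120,40):
    print(a,[int(1000*X[...,2][ok&(abs(P[...,0]-a)<20)&(abs(P[...,1]-b)<20)].max(initial=0)) for b in range(-200,361,40)])
E
```

```text
jig origin [ 615.47201628 -275.65457351] yaw -14.17010873005489 res [[0.3, 4.6], [1.1, 3.0], [3.1, -1.3], [-4.0, -3.0], [-0.5, -3.3]]
blue [[-2.5, 0.3], [-58.0, 3.1]]
rim J [[-102.7, 10.2], [-8.9, 12.2], [-13.8, 238.9], [-107.5, 236.8]]
knob [ 0.4973 -0.3297  0.2796] gap 0.0021601464796136413 J [-101.33207094  -81.34083716] ang 1.2079852643528508 len 156.82891573923808
-340 [21, 28, 5, 3, 4, 68, 73, 7, 6, 7, 52, 54, 127, 127, 6]
-300 [29, 29, 5, 5, 6, 66, 89, 7, 4, 8, 55, 55, 120, 111, 5]
-260 [6, 5, 59, 62, 62, 59, 60, 63, 59, 6, 56, 54, 105, 123, 106]
-220 [6, 6, 60, 103, 62, 62, 62, 63, 62, 6, 5, 127, 124, 127, 109]
-180 [5, 4, 62, 108, 63, 63, 62, 63, 63, 5, 5, 126, 126, 101, 109]
-140 [6, 87, 150, 151, 63, 61, 62, 62, 62, 60, 62, 62, 7, 4, 125]
-100 [6, 147, 237, 294, 64, 126, 126, 127, 127, 128, 126, 127, 5, 6, 106]
-60 [5, 61, 149, 147, 63, 126, 125, 73, 74, 73, 109, 128, 5, 7, 6]
-20 [5, 6, 59, 62, 62, 124, 128, 126, 127, 126, 127, 125, 7, 5, 8]
20 [58, 52, 61, 64, 62, 106, 62, 61, 63, 62, 90, 92, 91, 92, 6]
60 [64, 56, 5, 67, 64, 69, 69, 68, 7, 85, 92, 237, 235, 235, 92]
100 [61, 6, 8, 64, 62, 70, 11, 67, 67, 90, 237, 238, 155, 237, 93]
```

```bash
python3 -m crank '[[[0,0,0],[0,0,-5],1],[[0,0,0],[0,0,-5],1],[[0,0,0],[-3.45,2.73,0],1],[[0,0,0],[-3.45,2.73,0],1],[[0,0,0],[-3.45,2.73,0],1],[[0,0,0],[-3.45,2.73,0],1],[[0,0,0],[-3.45,2.73,0],1],[[0,0,0],[-3.45,2.73,0],1]]' 20
python3 -m crank '[[[0,0,0],[-3.45,2.73,0],1],[[0,0,0],[-3.45,2.73,0],1],[[0,0,0],[-3.45,2.73,0],1],[[0,0,0],[-3.45,2.73,0],1],[[0,0,0],[-3.45,2.73,0],1],[[0,0,0],[-3.45,2.73,0],1],[[0,0,0],[-3.45,2.73,0],1],[[0,0,0],[-3.45,2.73,0],1]]'
python3 -m crank '[[[0,0,-7.7],[-3.45,2.73,0],1],[[0,0,-7.7],[0,0,0],1],[[0,0,-7.7],[0,0,0],1],[[0,0,-7.7],[0,0,0],1],[[0,0,-7.7],[0,0,0],1],[[0,0,-7.7],[0,0,0],1],[[0,0,-7.7],[0,0,0],1],[[0,0,0],[0,0,0],1]]'
```

```text
time_s: 0.9
tcp_pos: [0.3908, -0.3878, 0.3513]
eef_rot: [180.0, -0.0, -157.0]
contact_force: [0.3, -0.3, 0.6]
gripper_width: 0.0293
gripper_force: 0.0
time_s: 1.7
tcp_pos: [0.5594, -0.0788, 0.3514]
eef_rot: [180.0, -0.0, -157.0]
contact_force: [0.7, -0.3, -0.5]
gripper_width: 0.0005
gripper_force: 0.0
time_s: 2.5
tcp_pos: [0.5799, -0.0419, 0.3512]
eef_rot: [180.0, -0.0, -103.0]
contact_force: [0.7, 1.3, 0.5]
gripper_width: 0.0007
gripper_force: 0.0
```

```bash
python3 -m crank '[[[0,0,0],[-2.1,-0.62,0],1],[[0,0,0],[-2.1,-0.62,0],1],[[0,0,0],[0,0,4],1],[[0,0,0],[0,0,4],1],[[0,0,0],[0,0,3],1],[[0,0,0],[0,0,2],1],[[0,0,0],[0,0,0],1],[[0,0,0],[0,0,0],1]]'
python3 - <<'E'
from plant import r
from h import *
st=r.get_state();print(st["tcp_pos"],st["eef_rot"],st["joints"].round(1))
w=r.capture("wrist");cv2.imwrite("pics/w1.png",w["color"][...,::-1]);np.savez("w1.npz",**w);print(w["intrinsics"].tolist(),w["hand_eye"].round(3).tolist())
E
```

```text
time_s: 3.3
tcp_pos: [0.6024, -0.0031, 0.2218]
eef_rot: [180.0, -0.0, -103.1]
contact_force: [1.4, -0.3, 0.9]
gripper_width: 0.0005
gripper_force: 0.0
[ 0.60238938 -0.00308619  0.22182383] [ 1.79991855e+02 -3.55964921e-02 -1.03097730e+02] [ 18.3  15.  -11.3   0.  -63.8 -31.4]
[[297.3186396354542, 0.0, 260.3239300963764], [0.0, 297.3186396354542, 190.6825360658985], [0.0, 0.0, 1.0]] [[0.001, -0.957, -0.291, 0.081], [1.0, 0.0, 0.001, -0.001], [-0.001, -0.291, 0.957, -0.133], [0.0, 0.0, 0.0, 1.0]]
```

View pics/w1.png

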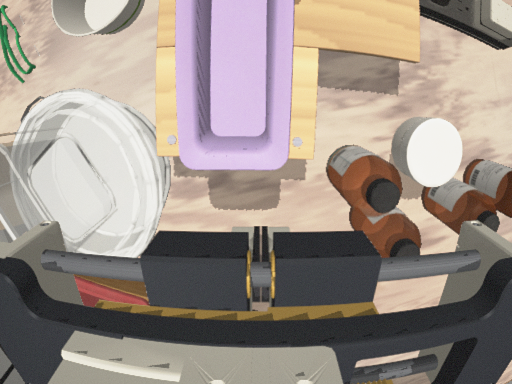

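The wrist view shows the mould's rim end at row 168, columns 180-288 (toe side to the right), with the fingers at (262,270) beyond it. Two bottles at (370,190) and (405,240) are near the gripper's right side.

```bash
cat >> h.py <<'E'
def wristz(w,tcp,rpy,uv,z):
    from scipy.spatial.transform import Rotation as Ro
    K=w["intrinsics"];uv=np.atleast_2d(np.asarray(uv,float))
    xy=(uv-K[:2,2])/K[0,0]; th=np.linalg.norm(xy,axis=1); n=xy/th[:,None]
    d=np.c_[n*np.sin(th)[:,None],np.cos(th)]
    R=Ro.from_euler("xyz",rpy,degrees=True).as_matrix(); H=w["hand_eye"]
    o=R@H[:3,3]+tcp; d=d@H[:3,:3].T@R.T
    return o+d*((z-o[2])/d[:,2])[:,None]
E
python3 - <<'E'
from h import *
w=load("w1.npz"); tcp=np.array([.6024,-.0031,.2218]); rpy=[179.99,-.036,-103.1]
W=wristz(w,tcp,rpy,[(200,168),(270,168),(180,120),(292,120)],.119)
y=np.radians(-103.1);Rt=np.array([[np.cos(y),np.sin(y)],[np.sin(y),-np.cos(y)]])
print("tool xy mm",((W[:,:2]-tcp[:2])@Rt*1000).round(1).tolist())
B=wristz(w,tcp,rpy,[(382,195),(402,248)],.125);print(((B[:,:2]-tcp[:2])@Rt*1000).round(1).tolist())
j=load("jig.npz");print(((W[:,:2]*1000-j["o"])@j["R"]).round(1).tolist())
E
```

```text
tool xy mm [[28.2, -50.1], [28.0, 7.5], [68.3, -65.2], [67.1, 24.6]]
[[6.7, 104.4], [-46.4, 134.2]]
[[-28.8, 233.8], [-86.3, 232.9], [-12.9, 194.0], [-102.8, 193.5]]
```

```bash
python3 -m crank '[[[0,0,0],[0,0,3.4],1],[[0,0,0],[0,0,3.4],1],[[0,0,0],[0,0,3.3],1],[[0,0,0],[0,0,0],1],[[0,0,0],[0.5,0,0],1],[[0,0,0],[0.5,0,0],1],[[0,0,0],[0.2,0,0],1],[[0,0,0],[0,0,0],1]]'
python3 -m crank '[[[0,0,0],[0.3,0,0],1],[[0,0,0],[0.3,0,0],1],[[0,0,0],[0,0,0],1]]'
```

```text
time_s: 4.15
tcp_pos: [0.5996, -0.0159, 0.1222]
eef_rot: [-179.9, 0.1, -103.1]
contact_force: [-0.1, 0.5, -0.6]
gripper_width: 0.0006
gripper_force: 0.0
time_s: 4.45
tcp_pos: [0.5985, -0.0211, 0.1214]
eef_rot: [-179.9, 0.1, -103.1]
contact_force: [0.1, 4.0, 1.6]
gripper_width: 0.0005
gripper_force: 1.6
```

```bash
python3 -m crank '[[[0,0,0],[-0.8,0,0],1],[[0,0,0],[0,-2,0],1],[[0,0,0],[0.6,0,0],1],[[0,0,0],[0.3,0,0],1],[[0,0,0],[0.2,0,0],1],[[0,0,0],[0.2,0,0],1]]'
python3 -m crank '[[[0,0,0],[0.2,0,0],1],[[0,0,0],[0.2,0,0],1]]'
python3 -m crank '[[[0,0,0],[0.15,0,0],1],[[0,0,0],[0.15,0,0],1]]'
```

```text
time_s: 5.05
tcp_pos: [0.6153, -0.0307, 0.1202]
eef_rot: [179.9, 0.0, -103.1]
contact_force: [-0.0, 3.2, -1.7]
gripper_width: 0.0002
gripper_force: 1.2
time_s: 5.25
tcp_pos: [0.615, -0.0338, 0.1205]
eef_rot: [-180.0, 0.1, -103.1]
contact_force: [0.5, 14.9, 0.7]
gripper_width: 0.0002
gripper_force: 7.0
time_s: 5.45
tcp_pos: [0.6154, -0.0342, 0.1209]
eef_rot: [-179.9, 0.3, -103.1]
contact_force: [-1.0, 24.3, 1.9]
gripper_width: 0.0003
gripper_force: 11.7
```

```bash
python3 -m crank '[[[0,0,0],[-1,0,0],1],[[0,0,0],[0,2.2,0],1],[[0,0,0],[0,0,0],1]]'
python3 - <<'E'
from plant import r
from h import *
t=r.capture("top");s=r.capture("scene");np.savez("t2.npz",**t)
f=lambda c,x,y,w,h,k:cv2.resize(c["color"][y:y+h,x:x+w,::-1],None,fx=k,fy=k,interpolation=cv2.INTER_CUBIC)
cv2.imwrite("pics/c2.png",np.hstack([f(t,150,125,130,130,3),f(s,170,120,130,130,3)]))
m=mask(t,(118,40,60),(150,255,255)); b,l=blobs(m,30); print(b)
i=max(b,key=lambda x:x[1][4])[0]; W=onz(t,np.argwhere(l==i)[:,::-1],.123)
j=load("jig.npz"); rc=cv2.minAreaRect(((W[:,:2]*1000-j["o"])@j["R"]).astype(np.float32)); print(rc,cv2.boxPoints(rc).round(1).tolist())
E
```

```text
time_s: 5.75
tcp_pos: [0.5931, -0.0229, 0.1206]
eef_rot: [179.9, -0.1, -103.1]
contact_force: [0.1, 0.3, 0.5]
gripper_width: 0.0002
gripper_force: 0.0
[(1, [169, 146, 79, 44, 2277], [208.4, 167.1])]
((-58.0917854309082, 110.39008331298828), (93.63542938232422, 227.3223876953125), 2.1298131942749023) [[-109.0999984741211, 222.1999969482422], [-100.69999694824219, -4.900000095367432], [-7.099999904632568, -1.5], [-15.5, 225.6999969482422]]
```

View pics/c2.png

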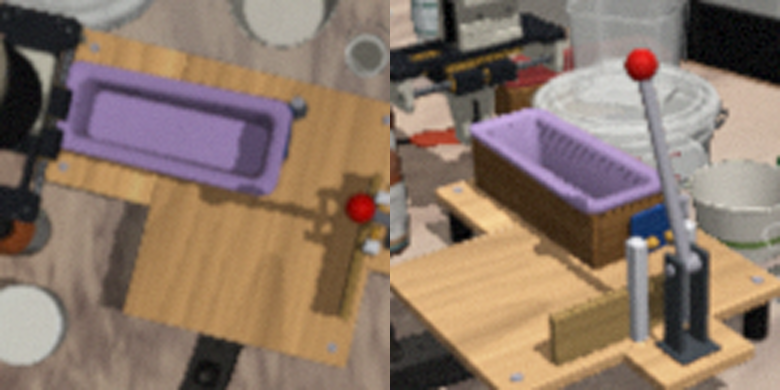

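The left half shows the mould's right end now against the blue wall at (288,135). The right half agrees, with the shoe hugging the end at (655,230). I'll start the arc.

```bash
cat > arc.py <<'E'
from plant import r
from h import *
import sys
s=r.get_state();p=s["tcp_pos"][:2]*1000;y=s["eef_rot"][2]
off=np.array([float(sys.argv[1]) if len(sys.argv)>1 else -71,239.])
a=np.radians(y+90);M=np.array([[np.cos(a),-np.sin(a)],[np.sin(a),np.cos(a)]])
d=M@off+np.array([614.5,-279.6]); e=M.T@(p-d)
print("yaw",y.round(2),"mould turn",(y+104.2).round(1),"lag in tool x,y mm (desired-actual):",(e[1]).round(1),(e[0]).round(1),"F mould frame",(M.T@s["contact_force"][:2]).round(1), "q",s["joints"].round(0))
E
python3 -m crank '[[[0,0,0],[0.7,0,0],1],[[0,0,-2.25],[0.3,0.93,0],1],[[0,0,-2.25],[0.3,0.93,0],1],[[0,0,-2.25],[0.3,0.93,0],1],[[0,0,-2.25],[0.3,0.93,0],1]]'; python3 arc.py
```

```text
time_s: 6.35
tcp_pos: [0.5559, -0.0347, 0.1209]
eef_rot: [-179.9, 0.1, -94.0]
contact_force: [1.5, 5.8, 0.3]
gripper_width: 0.0008
gripper_force: 3.1
yaw -93.98 mould turn 10.2 lag in tool x,y mm (desired-actual): 1.2 -4.5 F mould frame [1.  5.9] q [ 17.  16. -24.  -0. -49. -20.]
```

```bash
python3 -m crank '[[[0,0,-2.25],[0.31,0.93,0],1],[[0,0,-2.25],[0.31,0.93,0],1],[[0,0,-2.25],[0.31,0.93,0],1],[[0,0,-2.25],[0.31,0.93,0],1],[[0,0,-2.25],[0.31,0.93,0],1],[[0,0,-2.25],[0.31,0.93,0],1]]'; python3 arc.py
cat > mz.py <<'E'
from plant import r
from h import *
import sys
t=r.capture("top")
m=mask(t,(118,40,60),(150,255,255)); b,l=blobs(m,30)
i=max(b,key=lambda x:x[1][4])[0]; W=onz(t,np.argwhere(l==i)[:,::-1],.123)
j=load("jig.npz"); rc=cv2.minAreaRect(((W[:,:2]*1000-j["o"]-j["R"]@[0,-4])@j["R"]).astype(np.float32)); print("mould in jig",np.round(rc[0],1),np.round(rc[1],1),rc[2],cv2.boxPoints(rc).round(1).tolist())
s=r.capture("scene");f=lambda c,x,y,w,h,k:cv2.resize(c["color"][y:y+h,x:x+w,::-1],None,fx=k,fy=k,interpolation=cv2.INTER_CUBIC)
cv2.imwrite(sys.argv[1],np.hstack([f(t,150,125,130,150,3),f(s,170,120,130,150,3)]))
E
python3 mz.py pics/c3.png
```

```text
time_s: 6.95
tcp_pos: [0.5003, -0.0551, 0.1209]
eef_rot: [-179.9, 0.0, -80.5]
contact_force: [0.4, 5.5, 2.1]
gripper_width: 0.0007
gripper_force: 3.1
yaw -80.49 mould turn 23.7 lag in tool x,y mm (desired-actual): 1.3 -4.5 F mould frame [1.3 5.4] q [ 16.  12. -31.  -0. -47.  -7.]
mould in jig [-92.7  83.2] [ 94.1 216.9] 22.859779357910156 [[-178.1999969482422, 164.89999389648438], [-94.0, -34.900001525878906], [-7.300000190734863, 1.600000023841858], [-91.5, 201.39999389648438]]
```

View pics/c3.png

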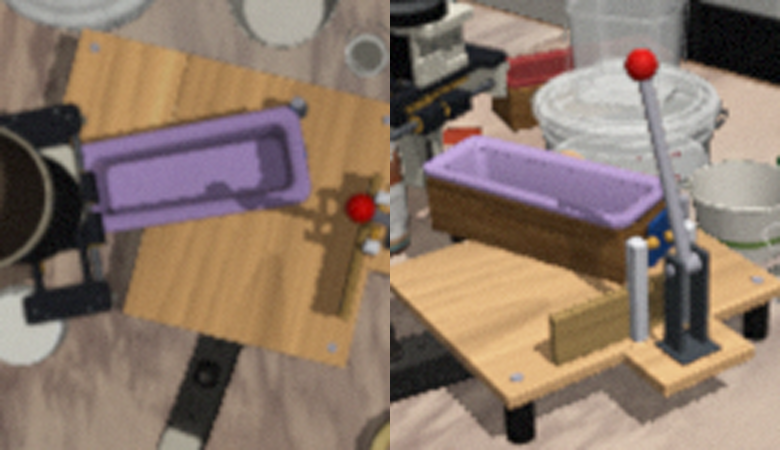

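The mould has turned about 23° and its right end is still on the blue shoe at (655,235) in the scene half. I'll continue.

```bash
python3 -m crank '[[[0,0,-2.25],[0.31,0.92,0],1],[[0,0,-2.25],[0.31,0.92,0],1],[[0,0,-2.25],[0.31,0.92,0],1],[[0,0,-2.25],[0.31,0.92,0],1],[[0,0,-2.25],[0.31,0.92,0],1],[[0,0,-2.25],[0.31,0.92,0],1],[[0,0,-2.25],[0.31,0.92,0],1],[[0,0,-2.25],[0.31,0.92,0],1]]'; python3 arc.py
python3 -m crank '[[[0,0,-2.25],[0.31,0.92,0],1],[[0,0,-2.25],[0.31,0.92,0],1],[[0,0,-2.25],[0.31,0.92,0],1],[[0,0,-2.25],[0.31,0.92,0],1],[[0,0,-2.25],[0.31,0.92,0],1],[[0,0,-2.25],[0.31,0.92,0],1],[[0,0,-2.25],[0.31,0.92,0],1],[[0,0,-2.25],[0.31,0.92,0],1]]'; python3 arc.py; python3 mz.py pics/c4.png
```

```text
time_s: 7.85
tcp_pos: [0.4372, -0.1008, 0.1208]
eef_rot: [-180.0, 0.0, -62.5]
contact_force: [-1.7, 6.1, 1.5]
gripper_width: 0.0009
gripper_force: 3.3
yaw -62.52 mould turn 41.7 lag in tool x,y mm (desired-actual): 1.5 -3.8 F mould frame [1.3 6.2] q [ 12.   7. -37.  -0. -46.  15.]
time_s: 8.65
tcp_pos: [0.3911, -0.1636, 0.1207]
eef_rot: [-180.0, 0.0, -44.5]
contact_force: [-2.8, 6.1, 3.5]
gripper_width: 0.0005
gripper_force: 3.1
yaw -44.53 mould turn 59.7 lag in tool x,y mm (desired-actual): 1.6 -3.0 F mould frame [2.4 6.3] q [  4.   5. -40.  -0. -46.  41.]
mould in jig [-121.4   11.5] [ 96.2 208. ] 60.596248626708984 [[-235.60000610351562, 20.700000762939453], [-54.400001525878906, -81.4000015258789], [-7.199999809265137, 2.4000000953674316], [-188.39999389648438, 104.5]]
```

```bash
python3 -m crank '[[[0,0,-2.25],[0.31,0.92,0],1],[[0,0,-2.25],[0.31,0.92,0],1],[[0,0,-2.25],[0.31,0.92,0],1],[[0,0,-2.25],[0.31,0.92,0],1],[[0,0,-2.25],[0.31,0.92,0],1],[[0,0,-2.25],[0.31,0.92,0],1],[[0,0,-2.25],[0.31,0.92,0],1],[[0,0,-2.25],[0.31,0.92,0],1]]'; python3 arc.py
python3 -m crank '[[[0,0,-2.25],[0.31,0.92,0],1],[[0,0,-2.25],[0.31,0.92,0],1],[[0,0,-2.25],[0.31,0.92,0],1]]'; python3 arc.py; python3 mz.py pics/c5.png
```

```text
time_s: 9.55
tcp_pos: [0.3666, -0.2369, 0.1203]
eef_rot: [180.0, 0.1, -26.6]
contact_force: [-3.6, 4.4, 2.4]
gripper_width: 0.0002
gripper_force: 2.3
yaw -26.6 mould turn 77.6 lag in tool x,y mm (desired-actual): 1.8 -1.8 F mould frame [2.4 5.2] q [ -7.   6. -38.  -0. -46.  70.]
time_s: 9.85
tcp_pos: [0.3634, -0.2659, 0.1202]
eef_rot: [180.0, 0.2, -19.9]
contact_force: [-4.1, 4.2, 1.9]
gripper_width: 0.0005
gripper_force: 2.3
yaw -19.86 mould turn 84.3 lag in tool x,y mm (desired-actual): 1.8 -1.4 F mould frame [2.6 5.3] q [-11.   7. -37.  -0. -46.  81.]
mould in jig [-113.9  -38.4] [ 96.3 207.5] 85.25299835205078 [[-221.3000030517578, -77.80000305175781], [-14.5, -95.0], [-6.5, 1.0], [-213.3000030517578, 18.100000381469727]]
```

View pics/c5.png

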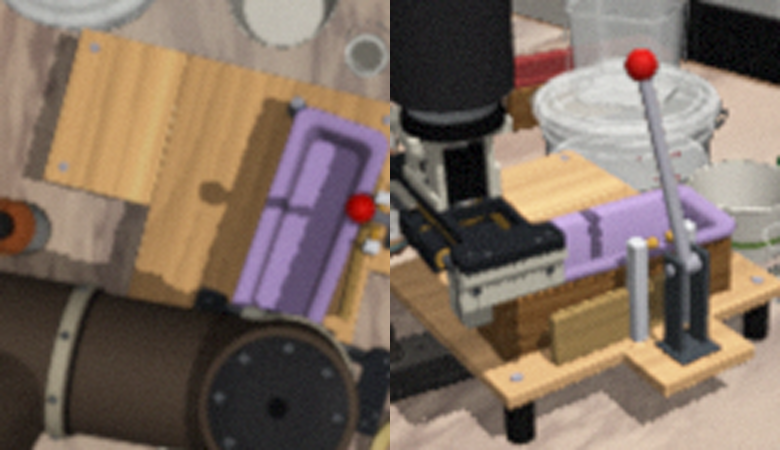

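The mould is nearly home: top view shows it at about 85°, and the scene half shows a small gap between its box and the stop at (525,335). I'll finish slowly, watching the force.

```bash
python3 -m crank '[[[0,0,-1.2],[0.165,0.49,0],1],[[0,0,-1.2],[0.165,0.49,0],1],[[0,0,-1.2],[0.165,0.49,0],1],[[0,0,0],[0,0,0],1]]'; python3 arc.py
python3 -m crank '[[[0,0,-1.2],[0.165,0.49,0],1],[[0,0,0],[0,0,0],1]]'; python3 arc.py
python3 -m crank '[[[0,0,-0.6],[0.09,0.25,0],1],[[0,0,0],[0,0,0],1]]'; python3 arc.py;python3 mz.py pics/c6.png
```

```text
time_s: 10.35
tcp_pos: [0.3633, -0.2813, 0.12]
eef_rot: [180.0, 0.2, -16.3]
contact_force: [-6.3, -0.8, 2.0]
gripper_width: 0.0006
gripper_force: 2.5
yaw -16.34 mould turn 87.9 lag in tool x,y mm (desired-actual): 1.6 -1.3 F mould frame [-2.6  5.8] q [-13.   8. -36.   0. -46.  87.]
time_s: 10.55
tcp_pos: [0.3635, -0.2863, 0.12]
eef_rot: [180.0, 0.2, -15.1]
contact_force: [-5.5, 0.3, 1.4]
gripper_width: 0.0006
gripper_force: 2.5
yaw -15.13 mould turn 89.1 lag in tool x,y mm (desired-actual): 1.6 -1.0 F mould frame [-1.2  5.4] q [-14.   8. -35.   0. -46.  89.]
time_s: 10.75
tcp_pos: [0.3636, -0.2887, 0.12]
eef_rot: [-180.0, 0.2, -14.5]
contact_force: [-4.8, 2.4, 1.7]
gripper_width: 0.0004
gripper_force: 2.7
yaw -14.55 mould turn 89.7 lag in tool x,y mm (desired-actual): 1.6 -0.8 F mould frame [1.1 5.2] q [-14.   9. -35.  -0. -46.  90.]
mould in jig [-108.1  -46.5] [203.9  94.3] 0.5801688432693481 [[-210.5, -0.30000001192092896], [-209.60000610351562, -94.69999694824219], [-5.599999904632568, -92.5999984741211], [-6.599999904632568, 1.7000000476837158]]
```

```bash
for i in 1; do python3 -m crank '[[[0,0,-0.6],[0.1,0.25,0],1],[[0,0,0],[0,0,0],1]]'; python3 arc.py;  python3 -m crank '[[[0,0,-0.4],[0.1,0.2,0],1],[[0,0,0],[0,0,0],1]]'; python3 arc.py; done
```

```text
time_s: 11.05
tcp_pos: [0.3635, -0.291, 0.1197]
eef_rot: [-180.0, 0.3, -14.0]
contact_force: [-6.0, 4.4, 2.3]
gripper_width: 0.0005
gripper_force: 3.3
yaw -13.96 mould turn 90.2 lag in tool x,y mm (desired-actual): 1.9 -0.6 F mould frame [2.8 6.9] q [-14.   9. -35.  -0. -47.  90.]
time_s: 11.25
tcp_pos: [0.3633, -0.2927, 0.1194]
eef_rot: [-179.9, 0.4, -13.6]
contact_force: [-6.8, 6.5, 2.1]
gripper_width: 0.0007
gripper_force: 4.2
yaw -13.58 mould turn 90.6 lag in tool x,y mm (desired-actual): 2.2 -0.7 F mould frame [4.7 8.1] q [-15.   9. -35.  -0. -47.  91.]
```

```bash
python3 -m crank '[[[0,0,0],[0.2,0,0],1],[[0,0,0],[0.1,0.1,0],1],[[0,0,0],[0,0,0],1]]'; python3 arc.py;python3 mz.py pics/c7.png
python3 - <<'E'
from plant import r
from h import *
s=r.capture("scene");x,y,w,h=200,170,150,110
cv2.imwrite("pics/s7.png",cv2.resize(s["color"][y:y+h,x:x+w,::-1],None,fx=5,fy=5,interpolation=cv2.INTER_CUBIC))
E
```

```text
time_s: 11.55
tcp_pos: [0.3633, -0.2934, 0.1188]
eef_rot: [-179.9, 0.6, -13.6]
contact_force: [-13.4, 11.4, 8.5]
gripper_width: 0.0005
gripper_force: 8.2
yaw -13.62 mould turn 90.6 lag in tool x,y mm (desired-actual): 1.9 -1.5 F mould frame [ 7.9 15.7] q [-15.   9. -35.  -0. -47.  91.]
mould in jig [-105.6  -46.9] [199.2  94.3] 0.8537715077400208 [[-205.89999389648438, -1.2000000476837158], [-204.5, -95.5], [-5.300000190734863, -92.5], [-6.699999809265137, 1.7999999523162842]]
```

View pics/s7.png

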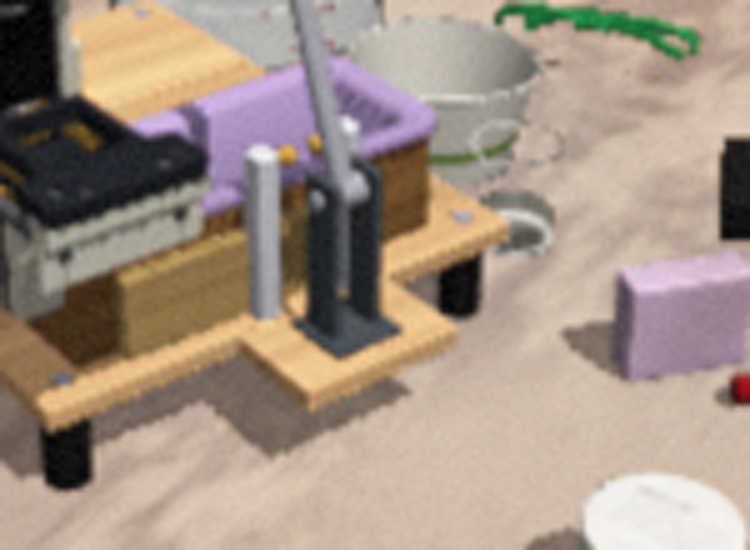

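The mould is home. The scene crop shows its box flush behind the wooden stop (stop at (120-300, 230-340)), and the force rises stiffly. Retreating, then on to the keeper.

```bash
python3 -m crank '[[[0,0,0],[-1.5,0,0],1],[[0,0,0],[-1.5,0,0],1],[[0,0,0],[0,0,-4.6],1],[[0,0,0],[0,0,-4.6],1],[[0,0,0],[0,0,-4.6],1],[[0,0,0],[0,0,-4.6],1],[[0,0,0],[0,0,-4.6],1],[[0,0,0],[0,0,0],1]]'; 
python3 -m crank '[[[0,0,8.2],[0,0,0],1],[[0,0,8.2],[0,0,0],1],[[0,0,8.2],[0,0,0],1],[[0,0,8.2],[0,0,0],1],[[0,0,8.2],[0,0,0],1],[[0,0,8.2],[0,0,0],1],[[0,0,8.2],[0,0,0],1],[[0,0,8.2],[0,0,0],1]]'
python3 -m crank '[[[0,0,8.2],[0,0,0],1],[[0,0,8.2],[0,0,0],1],[[0,0,8.2],[0,0,0],1],[[0,0,0],[0,0,0],1]]'
python3 arc.py; python3 mz.py pics/c8.png
```

```text
time_s: 12.5
tcp_pos: [0.3413, -0.2901, 0.3576]
eef_rot: [179.8, -0.7, -13.5]
contact_force: [0.0, 0.3, -1.0]
gripper_width: 0.0002
gripper_force: 0.0
time_s: 13.3
tcp_pos: [0.3392, -0.2886, 0.3508]
eef_rot: [-179.9, -0.1, -79.4]
contact_force: [0.2, -0.0, 0.8]
gripper_width: 0.0003
gripper_force: 0.0
time_s: 13.7
tcp_pos: [0.3392, -0.2886, 0.3507]
eef_rot: [-179.9, -0.0, -103.8]
contact_force: [-0.2, -0.6, 0.6]
gripper_width: 0.0007
gripper_force: 0.0
yaw -103.8 mould turn 0.4 lag in tool x,y mm (desired-actual): -313.4 -194.2 F mould frame [-0.1 -0.7] q [-15.  -5. -17.   0. -78.   1.]
mould in jig [-117.3  -47. ] [222.5  94.3] 0.8537716269493103 [[-229.1999969482422, -1.600000023841858], [-227.8000030517578, -95.80000305175781], [-5.300000190734863, -92.5], [-6.699999809265137, 1.7999999523162842]]
```

```bash
python3 -m crank '[[[0,0,0],[2.9,-2,0],1],[[0,0,0],[2.9,-3,0],1],[[0,0,0],[0,-3.8,0],1],[[0,0,0],[0,-3.8,0],1],[[0,0,0],[0,-3.7,0],1],[[0,0,0],[0,0,3.9],1],[[0,0,0],[0,0,3.9],1],[[0,0,0],[0,0,0],1]]'
python3 - <<'E'
from plant import r
from h import *
s=r.capture("scene");t=r.capture("top");f=lambda c,x,y,w,h,k:cv2.resize(c["color"][y:y+h,x:x+w,::-1],None,fx=k,fy=k,interpolation=cv2.INTER_CUBIC)
cv2.imwrite("pics/k1.png",np.hstack([f(t,200,125,130,150,3),f(s,190,100,130,150,3)]))
E
```

```text
time_s: 14.6
tcp_pos: [0.482, -0.3818, 0.2666]
eef_rot: [179.5, 0.2, -103.5]
contact_force: [-0.3, 1.0, 0.1]
gripper_width: 0.0004
gripper_force: 0.0
```

View pics/k1.png

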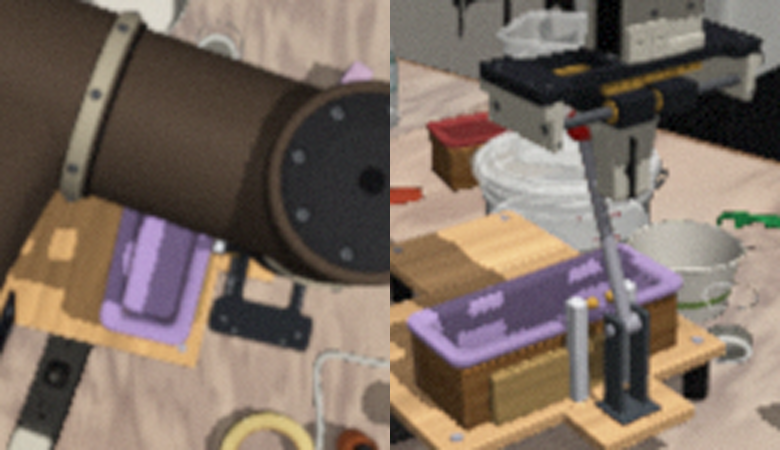

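The scene half shows the fingertips at (630,190), beside the keeper rod at (592,185) on its outer side, about 25 mm clear. The mould lies against the stop. I'll push the bar over.

```bash
python3 -m crank '[[[0,0,0],[-0.9,0,0],1],[[0,0,0],[-0.9,0,0],1],[[0,0,0],[-0.8,0,0],1],[[0,0,0],[0,0,0],1],[[0,0,0],[-1.1,0,0.5],1],[[0,0,0],[-1.1,0,0.5],1],[[0,0,0],[-1,0,0.7],1],[[0,0,0],[-1,0,0.7],1]]'
cat > kn.py <<'E'
from plant import r
from h import *
j=load("jig.npz");s=r.capture("scene");t=r.capture("top")
for n,c in(("t",t),("s",s)):
    b,_=blobs(mask(c,(0,150,60),(6,255,255))|mask(c,(174,150,60),(180,255,255)),10)
    for x in b:
        u=x[2]
        # ball centre lies on plane jig x=-101
        o,d=ray(c,u);d=d[0]; nx=np.array([*j["R"][:,0],0]); p0=np.array([*(j["o"]+j["R"]@[-101,0])/1000,0])
        p=o+d*(nx@(p0-o))/(nx@d); q=(p[:2]*1000-j["o"])@j["R"]
        if abs(q[1])<200 and 0<p[2]<.4: print(n,u,x[1][4],"jig",q.round(1),"z",(p[2]*1000).round(1),"ang",np.arctan2(p[2]*1000-133,q[1]+137).round(3),"len",np.hypot(p[2]*1000-133,q[1]+137).round(1))
st=r.get_state();q=(st["tcp_pos"][:2]*1000-j["o"]-j["R"]@[0,-2])@j["R"];print("tcp jig",q.round(1),st["tcp_pos"][2].round(4),"F",st["contact_force"].round(1))
np.savez("kn.npz",c=s["color"])
E
python3 kn.py
```

```text
time_s: 15.5
tcp_pos: [0.5003, -0.3162, 0.2477]
eef_rot: [180.0, 0.0, -103.6]
contact_force: [-0.0, -0.2, -0.2]
gripper_width: 0.0004
gripper_force: 0.1
s [209.6, 144.9] 73 jig [-101.   119.3] z 209.3 ang 0.289 len 267.5
s [238.3, 148.9] 30 jig [-101.   -20.3] z 241.7 ang 0.75 len 159.5
tcp jig [-102.2  -65.1] 0.2471 F [ 0.4  0.7 -0.3]
```

```bash
python3 -m crank '[[[0,0,0],[-0.8,0,0.9],1],[[0,0,0],[-0.8,0,0.9],1],[[0,0,0],[-0.65,0,1.05],1],[[0,0,0],[-0.65,0,1.05],1],[[0,0,0],[-0.4,0,1.15],1],[[0,0,0],[-0.4,0,1.15],1],[[0,0,0],[0,0,0],1]]'; python3 kn.py
```

```text
time_s: 16.3
tcp_pos: [0.508, -0.2805, 0.1843]
eef_rot: [179.8, 0.0, -103.6]
contact_force: [-0.3, -0.3, 0.8]
gripper_width: 0.0003
gripper_force: 0.0
s [216.7, 139.8] 39 jig [-101.    79.8] z 235.5 ang 0.442 len 239.8
s [230.5, 180.4] 39 jig [-101.    21.3] z 140.8 ang 0.049 len 158.5
tcp jig [-102.   -29.6] 0.1862 F [-0.4 -0.2  0.3]
```

```bash
python3 -m crank '[[[0,0,0],[-0.2,0,0.7],1],[[0,0,0],[-0.1,0,0.7],1],[[0,0,0],[0,0,0],1]]'; python3 -m crank '[[[0,0,0],[0,0,0.5],1],[[0,0,0],[0,0,0],1]]';python3 -m crank '[[[0,0,0],[0,0,0.3],1],[[0,0,0],[0,0,0],1]]'; python3 kn.py
```

```text
time_s: 16.7
tcp_pos: [0.509, -0.2781, 0.1714]
eef_rot: [179.9, 0.0, -103.6]
contact_force: [0.5, 0.1, 0.9]
gripper_width: 0.0004
gripper_force: 0.0
time_s: 16.9
tcp_pos: [0.5094, -0.2784, 0.167]
eef_rot: [180.0, 0.0, -103.6]
contact_force: [0.0, 0.2, 0.1]
gripper_width: 0.0002
gripper_force: 0.0
time_s: 17.1
tcp_pos: [0.5098, -0.2785, 0.1644]
eef_rot: [-180.0, -0.0, -103.6]
contact_force: [0.3, 1.2, 1.2]
gripper_width: 0.0006
gripper_force: 0.0
s [215.5, 142.9] 169 jig [-101.   87.] z 224.8 ang 0.389 len 242.1
s [230.5, 183.0] 42 jig [-101.    21.9] z 133.0 ang -0.0 len 158.9
tcp jig [-101.9  -26.6] 0.1646 F [ 0.4 -1.1 -0.4]
```

```bash
python3 -m crank '[[[0,0,0],[0,0,0.2],1],[[0,0,0],[0,0,0],1]]';python3 -m crank '[[[0,0,0],[0,0,0.2],1],[[0,0,0],[0,0,0],1]]'
```

```text
time_s: 17.4
tcp_pos: [0.5099, -0.2785, 0.1639]
eef_rot: [-179.9, -0.0, -103.6]
contact_force: [-2.2, 2.2, 9.2]
gripper_width: 0.0001
gripper_force: 4.6
time_s: 17.6
tcp_pos: [0.51, -0.2786, 0.1635]
eef_rot: [-179.9, -0.0, -103.6]
contact_force: [-5.0, 5.4, 20.7]
gripper_width: 0.0005
gripper_force: 10.5
```

Hard stop at rod-top height 0.139 m, so the bar is shut. Lifting off and checking.

```bash
python3 -m crank '[[[0,0,0],[0,0,-1],1],[[0,0,0],[0,0,-4],1],[[0,0,0],[0,0,-4.5],1],[[0,0,0],[0,0,-4.5],1],[[0,0,0],[0,0,-4.5],1],[[0,0,0],[4,0,0],1],[[0,0,0],[4.5,0,0],1],[[0,0,0],[4.5,0,0],1]]'
python3 -m crank '[[[0,0,0],[4.5,0,0],1],[[0,0,0],[4.5,0,0],1],[[0,0,0],[4.5,0,0],1],[[0,0,0],[0,0,0],1],[[0,0,0],[0,0,0],1]]'
python3 kn.py; python3 mz.py pics/f.png
```

```text
time_s: 18.4
tcp_pos: [0.4789, -0.4056, 0.3464]
eef_rot: [-179.9, 0.0, -103.5]
contact_force: [1.0, -0.2, -0.3]
gripper_width: 0.0003
gripper_force: 0.0
time_s: 18.9
tcp_pos: [0.4465, -0.5369, 0.3445]
eef_rot: [179.9, 0.0, -103.8]
contact_force: [0.2, -0.1, -0.3]
gripper_width: 0.0005
gripper_force: 0.0
t [232.2, 187.4] 25 jig [-101.   23.] z 160.3 ang 0.169 len 162.3
s [215.7, 142.9] 178 jig [-101.    85.9] z 225.1 ang 0.392 len 241.2
s [230.9, 182.7] 46 jig [-101.    19.8] z 134.7 ang 0.011 len 156.8
tcp jig [ -99.4 -291. ] 0.3455 F [-0.   0.3 -0.1]
mould in jig [-47.7  -3.9] [32.5 93. ] 72.41983795166016 [[-97.0, -5.300000190734863], [-8.300000190734863, -33.400001525878906], [1.5, -2.5], [-87.0999984741211, 25.600000381469727]]
```

View pics/f.png

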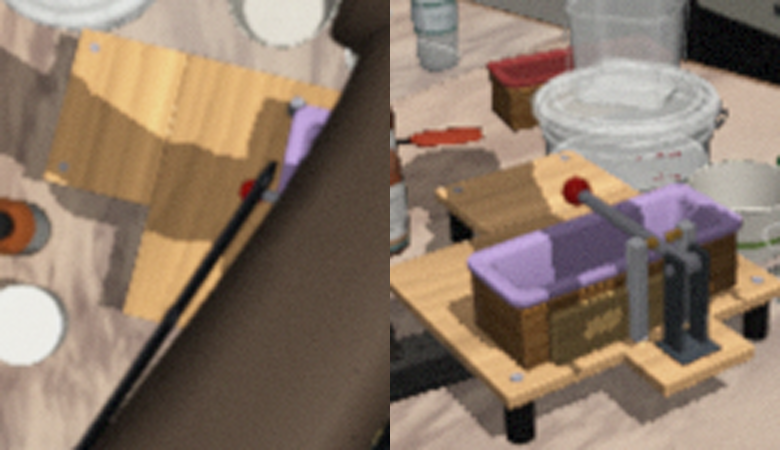

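The final picture's scene half shows the bar level over the mould, with its knob at (577,190) and a measured angle of about 0.01 rad. The mould's long side is against the stop at (600,330), and the robot is clear. Handing in.

```bash
python3 -c "
from plant import r
print(r.close_job())"
```

```text
the job is handed in; nothing more can be done
None
```

I swung the mould round to lie against the wooden side stop with its corner kept in the shoe, then shut the keeper bar to its stop (measured about 0.01 rad) and handed the job in at about 19 s; nothing pushed against the soap slice or jars, though I didn't re-measure them at the end.

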